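# Funnel on, gate held open at the clip

### The job

The bean canister is about to be refilled and someone else will pour: stand the steel funnel upright in the canister's filling neck, with its spout fully down, and let go of it. Then pull the black tab of the spring-shut gate out towards you until the gate's pointer stands level with the clip on the guide, and finish still holding it there, because the gate snaps shut when let go. Do not shove or knock over the spice jar or the food tin.

Things in the scene. Friction and masses are not known exactly. Their poses are not given: they have to be found in the camera images.
- funnel_mid (a point): Centre of the loose steel funnel, 48 mm above its spout's end; z is its axis, up. 72 mm tall: spout 38 mm across (34 at the tip), 22 mm long; flat shoulder; above it a plain cylinder (bowl), 58 mm across outside, from 22 to 72 mm above the spout's end, wall 3 mm. Starts standing on its spout on the worktop; about 0.12 kg; grip it across the bowl.
- funnel_foot (a point): Centre of the lower end of the funnel's spout, 48 mm below funnel_mid.
- canister: White bean canister, fixed to the worktop; origin under the neck's centre, x to its back, y to its left, z up. 110 mm wide, 90 mm deep (from x = -40 to +50 mm), flat top 106 mm up. Two aluminium guide bars run out of its front to x = -160 mm, centred 28 mm left and right of its middle, tops 86 mm up.
- neck (a point): Centre of the upper rim of the canister's filling neck, 124 mm above the worktop; axes as the canister. An aluminium ring, 58 mm across outside, 46 mm bore, 18 mm proud of the flat top; the gate lies 32 mm below the rim. Seated, the funnel's shoulder rests on the rim and its spout end is 22 mm below the rim.
- tab (a point): Middle of the gripping part of the gate's upright black tab, 124 mm above the worktop; axes as the canister. A plate 10 mm thick (along x), 50 mm wide (along y), from 92 to 144 mm above the worktop. Shut, it is 95 mm in front of the neck's centre (50 mm clear of the canister's front). The gate's flat bar runs back from its foot, top 93 mm above the worktop.
- gate (a joint): How far the gate is pulled out towards -x of the canister, in m: 0 shut, end stop 0.075. A spring pulls it shut with about 5 N at 0 and 0.8 N more for every 10 mm; it does not stay open by itself.
- pointer (a point): Steel pointer at the foot of the tab on its left side, 3 mm thick, pointing left; level along x with the tab's middle and moving with it; axes as the canister.
- mark (a point): Middle of the dark steel clip on the left guide bar, 10 mm long along the bar, with a thin fin at its middle; axes as the canister. Fixed; it stands 20 to 42 mm in front of the shut gate's pointer. The pointer is at the mark when both have the same x along the canister's axes; it passes the clip without touching.
- spice: Bystander: small spice jar, 42 mm across, 104 mm tall, loose; origin under its centre.
- food_tin: Bystander: low food tin, 86 mm across, 40 mm tall, loose; origin under its centre.

How it is judged:
By the outcome, as a careful person would: the job done as asked, in the order asked, and still so for the second after the job is handed in, while the arm keeps its last pose, push and grip.
It also fails if it takes over 48 s, if anything falls off the work surface, if the arm or the gripper's body presses on something with over 40 N, if the wrist force passes 120 N, or if a joint passes its speed limit or range.

### The arm

A 7-joint arm with a two-finger parallel gripper is mounted at the origin on a cart in front of the work surface, level with it; the furniture and walls round the work are solid. World frame = base frame: x ahead of the robot, y to its left, z up, the work surface at z = 0. Lengths are in m, angles in rad, forces in N, time in s.
With the tool pointing down it reaches from about 0.375 to 0.925 m from the base axis. Payload 3.1 kg.
Tool frame: the origin (TCP) lies on the centre line of the jaws, within the pads' length; the fingertips stand 17 mm ahead of it and the grasp point (between the pads) lies 2 mm behind it (tcp_to_tips is the distance from the TCP to the fingertips, in m); z points along the fingers, y is the line along which they close (so a half turn about z gives the same grasp; the last joint's range is limited). The gripper opens to 85 mm and grips with 20 to 120 N. Pads are 22 mm wide; open, the fingers measure 114 mm over their backs; the gripper's body (76 mm by 85 mm) begins 54 mm behind the grasp point. The pads swing forward as they close: fully open they stand 13 mm farther back than shut.
Start: joints at [-1.385, 0.383, 0.044, 1.598, -0.018, 1.161, -0.05], TCP at [0.182, 0.624, 0.248] pointing down, gripper open.
Joint ranges: [-2.61, 2.61], [-0.41, 2.15], [-1.48, 1.57], [0, 2.5], [-1.57, 4.71], [0.05, 1.97], [-2.85, 2.85]. Speed limits (rad/s): [2.79, 2.79, 3.14, 3.14, 3.14, 3.14, 3.14].

### API

Orientations are given as [roll, pitch, yaw] about the fixed x, y, z axes, in that order (R = Rz(yaw) Ry(pitch) Rx(roll)).
In Python, from cell import move_to, move_linear, move_joints, gripper_open, clamp, dwell, solve_ik, read_state, grab_frame, IKError, finish_job, search_frame, silhouettes, pinpoint, tcp_to_tips gives the robot as it stands. Calls block until the motion is done:
- move_to(position, orientation): joint-space move of the TCP to a pose.
- move_linear(position, speed=0.15, frame=None): straight line of the TCP; frame=None keeps the orientation; speed is the mean speed in m/s.
- move_joints(angles): joint-space move.
- gripper_open() and clamp(): open the fingers fully, or close them until they stop; the grip force is fixed at half the most.
- dwell(seconds).
- solve_ik(position, orientation): joint angles nearest the present ones, or None.
- read_state(): the state.
- grab_frame(name): name is "side" or "top" or "wrist"; returns a dict with "frame" (400x640x3 uint8, blue, green, red), "fx", "fy", "cx", "cy" (pixels), "origin" and "rotation" of the camera in the world. Camera axes: x right, y down, z forward; pixel columns grow to the right and rows downward; lengths in m; the calibration is good to about 2 mm. A picture is of the moment at which its call begins. There is no depth.
A pose or a line that the arm cannot do raises IKError and nothing moves.
- finish_job(): hands the job in; it is judged then, once.
Trained networks look in the newest picture that a camera, given by its name, has taken for a name from the list of things; names that differ only in an ending like _2 or _b are one class to them, and where a whole thing is asked for, a point or a joint stands for the part that bears it (a point fixed in the world has none). Each returns a list of dicts, best first, with "conf" (0 to 1); they miss things now and then, are a little off and sometimes report something else, mostly with a low value. They report only what shows in the picture. A call takes as long as a camera call.
- search_frame(query, camera): "position" ([x, y, z] in m, in the coordinates of the camera as it stood for that picture, good to about 4 mm: the middle of the surface that is visible of it).
- silhouettes(query, camera): "pixels" (400x640 bool, what is visible of it).
- pinpoint(query, camera): "position" ([x, y, z] in m, in the coordinates of the camera as it stood for that picture, good to about 4 mm: a listed point, or the origin of a listed thing).
The state is a dict: "clock": time; "joint_pos": joint angles; "dq": joint speeds; "joint_efforts": joint torques, N m; "tool_pos": TCP position; "orientation": TCP orientation; "contact_force": force on the tool from outside, world axes, zero at the start; "moment": the same for the moment, N m; "grip_width": finger opening in m; "grip_force": force on a finger pad.
Only numpy, scipy, OpenCV 4.12 (cv2) and the standard library are available. Lean on these libraries where they do the work, as an engineer would, in place of code of your own. Each camera call takes 0.05 s, during which the arm holds its last target. There are 200 camera calls.

## Working session

There is one attempt and no reset: what is moved stays moved. The work goes in short steps, each a Python script; the robot and the scene stay as the last script left them, time stands still between calls to the robot, and variables do not carry over. Pictures are saved under pics/ and viewed, at most 10 in all, crops included, and the job is handed in when it is done.

```bash
ls; mkdir -p pics
cat > h.py <<'E'
from cell import *
import numpy as np, cv2
def w(f,p): return np.array(f["rotation"])@np.array(p)+np.array(f["origin"])
def pin(names,cam,fn=pinpoint):
    f=grab_frame(cam)
    for n in names:
        for r in fn(n,cam)[:2]: print(cam,n,round(r["conf"],2),w(f,r["position"]).round(4))
    return f
E
python3 - <<'E'
from h import *
N=["funnel_mid","funnel_foot","canister","neck","tab","pointer","mark","spice","food_tin"]
ims=[]
for c in ["side","top"]:
    f=pin(N,c); ims.append(f["frame"]); print(np.array(f["origin"]).round(3),f["fx"])
cv2.imwrite("pics/a.png",cv2.resize(np.vstack(ims),(480,600)))
print(read_state()["clock"],read_state()["orientation"],tcp_to_tips)
E
```

```text
pics
side funnel_mid 0.66 [-3.1618 -2.9094 -3.2127]
side funnel_mid 0.62 [-1.4103 -1.1578 -1.4612]
side funnel_foot 0.73 [-3.2179 -2.9655 -3.2689]
side canister 0.79 [-1.4011 -1.1486 -1.452 ]
side neck 0.68 [-1.2429 -0.9905 -1.2938]
side tab 0.59 [-1.4285 -1.1761 -1.4795]
side tab 0.43 [-1.4051 -1.1527 -1.4561]
side pointer 0.94 [-1.3723 -1.1198 -1.4232]
side mark 0.64 [-1.4031 -1.1507 -1.4541]
side spice 0.71 [-2.196  -1.9436 -2.247 ]
side food_tin 0.93 [-2.5204 -2.268  -2.5713]
side food_tin 0.51 [-1.246  -0.9936 -1.297 ]
[0.488 0.741 0.437] 371.4317046877817
top funnel_mid 0.62 [-2.1283 -2.615  -1.4952]
top funnel_mid 0.51 [-2.2156 -2.7023 -1.5824]
top funnel_foot 0.84 [-2.2199 -2.7066 -1.5868]
top canister 0.76 [-0.5298 -1.0165  0.1034]
top neck 0.87 [-0.3247 -0.8114  0.3084]
top tab 0.82 [-0.328  -0.8147  0.3052]
top pointer 0.84 [-0.2666 -0.7533  0.3665]
top mark 0.59 [-0.2679 -0.7546  0.3653]
top spice 0.6 [-1.5125 -1.9992 -0.8794]
top food_tin 0.72 [-1.4562 -1.9429 -0.823 ]
[ 0.456 -0.031  1.089] 450.5517216511477
1.0 [-3.14154604e+00 -1.54006508e-05  2.85785671e+00] 0.017
```

```bash
sed -i 's/^def w.*/from scipy.spatial.transform import Rotation as Ro\ndef w(f,p): return Ro.from_euler("xyz",f["rotation"]).apply(p)+np.array(f["origin"])/' h.py
python3 - <<'E'
from h import *
N=["funnel_mid","funnel_foot","canister","neck","tab","pointer","mark","spice","food_tin"]
for c in ["side","top"]:
    f=pin(N,c); print(f["rotation"])
E
```

```text
side funnel_mid 0.82 [ 0.472  -0.333   0.0474]
side funnel_mid 0.16 [ 0.6361 -0.0918  0.0041]
side funnel_foot 0.76 [ 0.4722 -0.3313 -0.0011]
side funnel_foot 0.48 [ 0.4744 -0.3306  0.0484]
side canister 0.56 [5.684e-01 2.251e-01 3.000e-04]
side canister 0.54 [ 0.6317 -0.0932  0.0017]
side neck 0.69 [0.569  0.224  0.1279]
side tab 0.57 [0.4775 0.2264 0.1223]
side pointer 0.66 [0.4738 0.2587 0.0935]
side mark 0.5 [0.4517 0.2602 0.1008]
side spice 0.96 [ 0.6386 -0.0927  0.0007]
side food_tin 0.65 [ 4.394e-01 -7.680e-02  4.000e-04]
[-1.98087081 -0.00335748 -3.1077584 ]
top funnel_mid 0.64 [ 0.4756 -0.3273  0.0468]
top funnel_foot 0.68 [ 4.752e-01 -3.327e-01 -4.000e-04]
top canister 0.66 [ 0.5676  0.2297 -0.0017]
top neck 0.88 [0.5677 0.2279 0.1233]
top tab 0.75 [0.4733 0.2242 0.1195]
top pointer 0.8 [0.476  0.2646 0.0922]
top mark 0.54 [0.4544 0.2643 0.0904]
top spice 0.95 [ 0.6353 -0.0962  0.0026]
top spice 0.56 [ 0.4736 -0.3272  0.0478]
top food_tin 0.83 [ 0.4373 -0.0804  0.0008]
top food_tin 0.43 [ 5.702e-01  2.289e-01 -1.000e-04]
[-3.0529298   0.01086581 -1.58508178]
```

View pics/a.png

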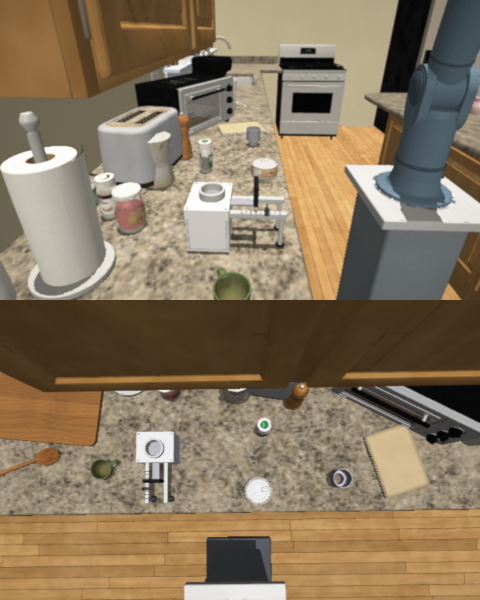

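The top row shows the canister with neck and tab near (215,195)/(255,190), with the food tin and spice jar beyond. The lower row (top camera) shows the canister at (155,450), tin (258,490), spice (263,426) and funnel (341,478). The canister's yaw is about 0, and the network positions agree with the picture. Next I go above the funnel.

Run:
```python
from h import *
for y in (0,np.pi,np.pi/2,-np.pi/2):
    for p in ([.568,.227,.2],[.475,.226,.13],[.474,-.33,.1]): 
        q=solve_ik(p,[np.pi,0,y]); print(round(y,2),p,None if q is None else np.round(q,2))
f0=pin(["neck","tab","pointer","mark"],"wrist")
move_to([.474,-.33,.22],[np.pi,0,np.pi])
f=pin(["funnel_mid","funnel_foot"],"wrist")
print(read_state()["tool_pos"],read_state()["clock"],read_state()["contact_force"])
cv2.imwrite("pics/b.png",f["frame"])
```

```text
0 [0.568, 0.227, 0.2] [-1.    0.43  0.7   1.77 -0.31  1.06 -1.77]
0 [0.475, 0.226, 0.13] [-1.09  0.35  0.66  2.02 -0.28  0.86 -1.85]
0 [0.474, -0.33, 0.1] [-0.32  0.76  1.15  1.92 -0.83  1.03 -0.37]
3.14 [0.568, 0.227, 0.2] [-0.72  0.37  0.33  1.75 -0.14  1.04  1.23]
3.14 [0.475, 0.226, 0.13] [-0.79  0.3   0.31  2.01 -0.12  0.85  1.15]
3.14 [0.474, -0.33, 0.1] [ 0.68  0.43 -0.17  1.88  0.1   0.84  2.03]
1.57 [0.568, 0.227, 0.2] [-0.92  0.4   0.59  1.76 -0.25  1.05 -0.24]
1.57 [0.475, 0.226, 0.13] [-0.97  0.32  0.52  2.02 -0.21  0.85 -0.34]
1.57 [0.474, -0.33, 0.1] [-0.19  0.61  0.93  1.92 -0.61  0.92  1.04]
-1.57 [0.568, 0.227, 0.2] [-0.53  0.36  0.1   1.74 -0.04  1.04  2.73]
-1.57 [0.475, 0.226, 0.13] [-0.59  0.3   0.07  2.   -0.03  0.85  2.64]
-1.57 [0.474, -0.33, 0.1] [-0.4   1.    1.37  1.93 -1.07  1.21 -1.77]
wrist funnel_mid 0.97 [ 0.4746 -0.3322  0.047 ]
wrist funnel_foot 0.56 [ 4.765e-01 -3.342e-01  2.000e-04]
[ 0.47446326 -0.32938109  0.22001292] 5.875 [ 0.31301277 -0.25318872  0.28719947]
```

View pics/b.png

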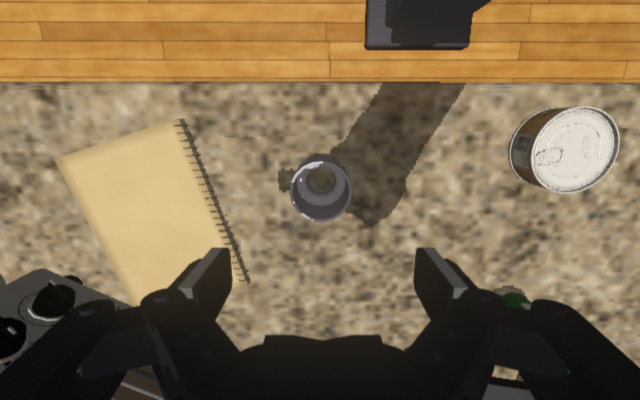

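The wrist view shows the funnel at (320,187), clear all round, with the tin off to the right at (570,150). I'll grasp it, lift it, and look at the canister on the way.

Run:
```python
from h import *
move_linear([.4748,-.3312,.048],speed=.2)
clamp()
s=read_state();print(s["grip_width"],s["grip_force"])
move_linear([.4748,-.3312,.27],speed=.2)
f=pin(["funnel_mid","funnel_foot"],"wrist"); print(read_state()["tool_pos"])
move_linear([.6,.13,.29],speed=.3)
f=pin(["neck","tab","pointer","mark","canister"],"wrist")
cv2.imwrite("pics/c.png",f["frame"])
g=pin(["funnel_mid","funnel_foot","neck","tab","pointer","mark"],"side")
cv2.imwrite("pics/d.png",g["frame"])
s=read_state();print(s["tool_pos"],s["clock"],s["grip_width"])
```

```text
0.05765458645172578 63.02879805676639
wrist funnel_mid 0.56 [ 0.4707 -0.3297  0.2631]
[ 0.47401979 -0.33073412  0.26829138]
wrist neck 0.74 [0.5677 0.2266 0.1251]
wrist tab 0.72 [0.4742 0.2258 0.1216]
wrist pointer 0.74 [0.4767 0.2574 0.094 ]
wrist mark 0.55 [0.4529 0.2636 0.0968]
wrist canister 0.56 [5.743e-01 2.304e-01 2.000e-04]
wrist canister 0.28 [0.4768 0.2265 0.1239]
side funnel_mid 0.55 [0.5947 0.1281 0.2874]
side funnel_foot 0.71 [0.594  0.1288 0.242 ]
side funnel_foot 0.31 [0.4504 0.2588 0.1017]
side neck 0.75 [0.5673 0.2238 0.1276]
side tab 0.8 [0.4751 0.2251 0.123 ]
side pointer 0.88 [0.4738 0.2576 0.0958]
side mark 0.54 [0.4509 0.2578 0.1003]
[0.59997187 0.13008205 0.28998199] 11.0583 0.05744576671563256
```

View pics/c.png

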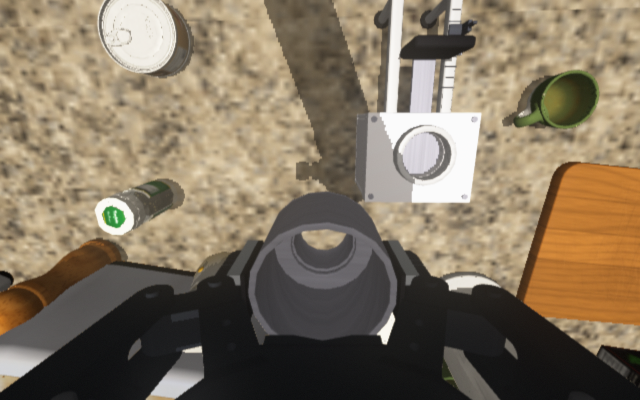

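View pics/d.png

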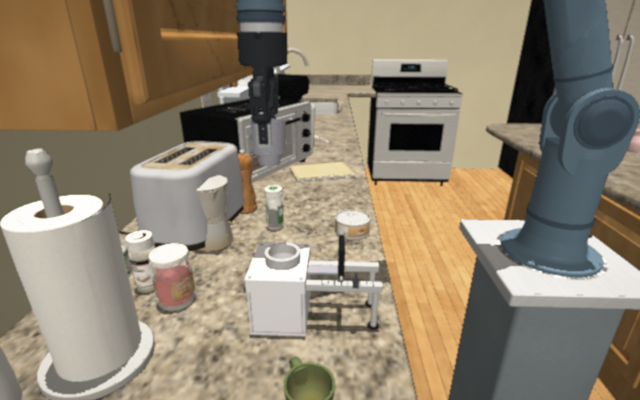

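The wrist view shows the neck at (424,155), the tab at (438,45) and the funnel upright in the jaws. The side view confirms it hangs upright at (268,145). Next: hover just above the neck and check the relative offset.

Run:
```python
from h import *
move_linear([.5678,.2263,.25],speed=.2)
move_linear([.5678,.2263,.186],speed=.15)
ims=[]
for c in ("side","top","wrist"):
    f=pin(["funnel_mid","funnel_foot","neck"],c)
    ims.append(f["frame"])
print(read_state()["tool_pos"],read_state()["contact_force"])
a=cv2.resize(ims[0][190:350,220:420],(800,600)); b=ims[2]
cv2.imwrite("pics/e.png",np.hstack([cv2.resize(a,(400,300)),cv2.resize(b,(400,300))]))
```

```text
side funnel_mid 0.65 [0.5655 0.2255 0.1842]
side funnel_foot 0.74 [0.5656 0.223  0.1378]
side neck 0.9 [0.568  0.2229 0.13  ]
top funnel_mid 0.68 [0.5692 0.2304 0.185 ]
top funnel_foot 0.52 [0.5668 0.2258 0.1337]
top neck 0.81 [0.5645 0.2252 0.1227]
wrist funnel_mid 0.98 [0.567  0.2287 0.1837]
wrist funnel_foot 0.2 [0.4509 0.2601 0.0975]
wrist neck 0.58 [0.5659 0.2258 0.1245]
[0.56778428 0.2263369  0.18607619] [-0.30354829  1.01794302 -1.97944011]
```

View pics/e.png

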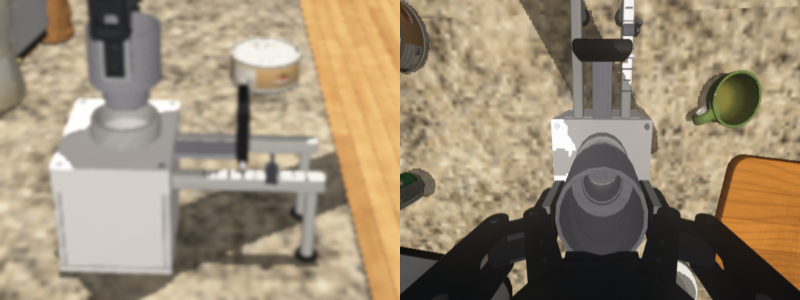

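The spout sits centred over the neck in the side crop, at (123,100) against (125,120), within about 1-2 mm. I'll lower it while watching the force.

Run:
```python
from h import *
for z in (.172,.165,.158,.154,.152,.151,.150,.149):
    move_linear([.5678,.2263,z],speed=.08)
    s=read_state();F=np.array(s["contact_force"]); print(z,s["tool_pos"].round(4) if hasattr(s["tool_pos"],"round") else s["tool_pos"],F.round(1))
    if F[2]>6 or abs(F[:2]).max()>8: break
```

```text
0.172 [0.5668 0.2258 0.1705] [-0.3  0.1 -2. ]
0.165 [0.5674 0.2261 0.1643] [ 1.2  0.3 -1.5]
0.158 [0.5674 0.226  0.1573] [ 1.   0.7 -1.4]
0.154 [0.5676 0.2262 0.1537] [-0.6  1.2 -0.8]
0.152 [0.5682 0.2265 0.1524] [ 0.5 -0.7  0.8]
0.151 [0.5683 0.2266 0.1523] [-1.1 -0.9  6. ]
0.15 [0.5683 0.2266 0.1522] [-2.5 -2.   8.9]
```

Run:
```python
from h import *
gripper_open()
move_linear([.5683,.2266,.27],speed=.15)
move_to([.470,.2258,.25],[np.pi,0,np.pi/2])
ims=[]
for c in ("side","wrist"):
    f=pin(["funnel_mid","funnel_foot","tab","pointer","mark"],c)
    ims.append(f["frame"])
cv2.imwrite("pics/f.png",np.hstack([cv2.resize(ims[0][190:350,220:420],(400,320)),cv2.resize(ims[1],(400,320))]))
s=read_state();print(s["tool_pos"],s["clock"],s["contact_force"])
```

```text
side funnel_mid 0.78 [0.5635 0.2291 0.1484]
side funnel_foot 0.8 [0.5641 0.2273 0.1032]
side tab 0.61 [0.4769 0.228  0.122 ]
side pointer 0.88 [0.4705 0.2592 0.0957]
side mark 0.63 [0.4519 0.2624 0.0994]
side mark 0.5 [ 0.4396 -0.0766 -0.0006]
wrist funnel_mid 0.96 [0.5649 0.2283 0.1491]
wrist funnel_foot 0.61 [0.5682 0.227  0.1032]
wrist tab 0.86 [0.4719 0.2246 0.1266]
wrist pointer 0.74 [0.4739 0.2591 0.0892]
wrist mark 0.64 [0.4551 0.262  0.094 ]
[0.4700025  0.22579378 0.24999565] 18.1 [-0.31409327 -0.7418436   0.16754505]
```

View pics/f.png

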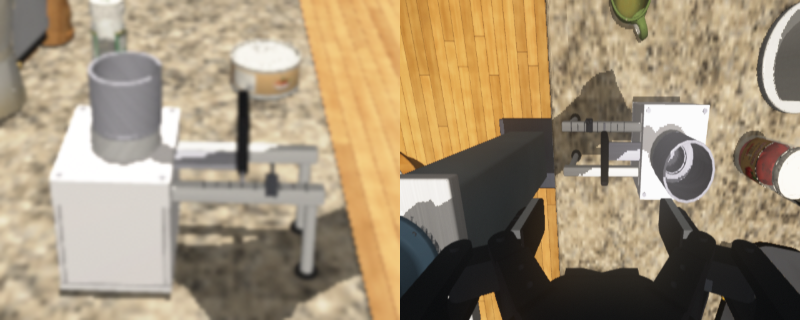

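The side crop shows the funnel upright and seated on the neck at (125,100), with a foot height of 0.103 against the expected 0.102. The tab and clip are visible at (243,130) and (272,180). Now I grip the tab and pull.

Run:
```python
from h import *
move_linear([.470,.2258,.128],speed=.15)
print(read_state()["contact_force"])
clamp()
s=read_state();print(s["grip_width"],s["grip_force"],s["tool_pos"],s["contact_force"])
move_linear([.4535,.2258,.128],speed=.04); dwell(.3)
ims=[]
for c in ("side","wrist","top"):
    f=pin(["tab","pointer","mark","funnel_mid"],c); ims.append(f["frame"])
s=read_state();print(s["grip_width"],s["tool_pos"],s["contact_force"],s["clock"])
cv2.imwrite("pics/side0.png",ims[0]);cv2.imwrite("pics/wrist0.png",ims[1]);cv2.imwrite("pics/top0.png",ims[2])
a=cv2.resize(ims[0][220:350,280:400],(540,585),interpolation=cv2.INTER_CUBIC)
cv2.imwrite("pics/g.png",a)
```

```text
[-17.13015267  -8.13453866  29.07647714]
0.009027817689812092 59.171488881111145 [0.47379268 0.22707248 0.13292211] [-2.68411551 -2.92360134 21.28167568]
side tab 0.67 [0.4609 0.2264 0.1265]
side pointer 0.86 [0.4602 0.2568 0.0947]
side pointer 0.34 [0.5656 0.2271 0.1027]
side mark 0.44 [0.4503 0.2578 0.0992]
side mark 0.27 [0.4604 0.2261 0.1209]
side funnel_mid 0.86 [0.5636 0.2235 0.1502]
wrist tab 0.77 [0.4583 0.225  0.126 ]
wrist pointer 0.74 [0.4637 0.2581 0.0939]
wrist pointer 0.43 [0.4542 0.2601 0.0972]
wrist mark 0.72 [0.4534 0.2634 0.0965]
wrist funnel_mid 0.7 [0.565  0.2267 0.1468]
top tab 0.55 [0.4574 0.2272 0.1209]
top funnel_mid 0.78 [0.5674 0.2293 0.1472]
0.008940061321196669 [0.46085949 0.22715689 0.13294698] [ 6.10017471 -1.68553628 14.68681749] 21.3583
```

View pics/g.png

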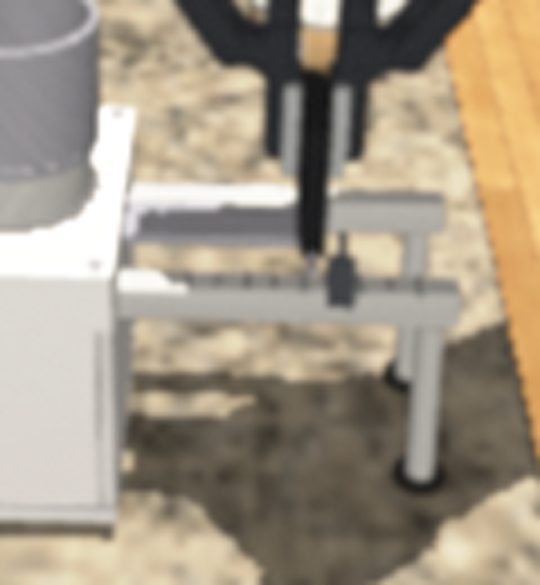

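The crop shows the pointer at (313,268) about 29 px short of the clip's fin at (342,255), which is about 10 mm at 2.8 px/mm. The funnel is still seated. The arm is pressing down about 15 N on the tab, so I'll relieve that and pull on.

Run:
```python
from h import *
move_linear([.4425,.2268,.133],speed=.04); dwell(.4)
ims=[]
for c in ("side","wrist"):
    f=pin(["tab","pointer","mark","funnel_mid","funnel_foot"],c); ims.append(f["frame"])
s=read_state();print(s["grip_width"],s["tool_pos"],s["contact_force"],s["clock"])
a=cv2.resize(ims[0][220:320,280:380],(400,400),interpolation=cv2.INTER_CUBIC)
b=cv2.resize(ims[1][60:260,120:320],(400,400),interpolation=cv2.INTER_CUBIC)
cv2.imwrite("pics/wrist1.png",ims[1])
cv2.imwrite("pics/i.png",np.hstack([a,b]))
```

```text
side tab 0.78 [0.4471 0.2275 0.1264]
side pointer 0.86 [0.4468 0.2598 0.0957]
side mark 0.42 [0.4546 0.2579 0.0986]
side funnel_mid 0.73 [0.5653 0.2245 0.1482]
side funnel_foot 0.8 [0.5626 0.2262 0.1022]
wrist tab 0.91 [0.4447 0.2282 0.1231]
wrist pointer 0.69 [0.4506 0.2586 0.093 ]
wrist mark 0.79 [0.4549 0.2623 0.0971]
wrist funnel_mid 0.94 [0.5661 0.2281 0.15  ]
wrist funnel_foot 0.93 [0.57   0.2267 0.1034]
0.009286225497434521 [0.44594197 0.22716923 0.13317252] [ 7.58390312  1.84784659 -5.03465989] 22.8083
```

View pics/i.png

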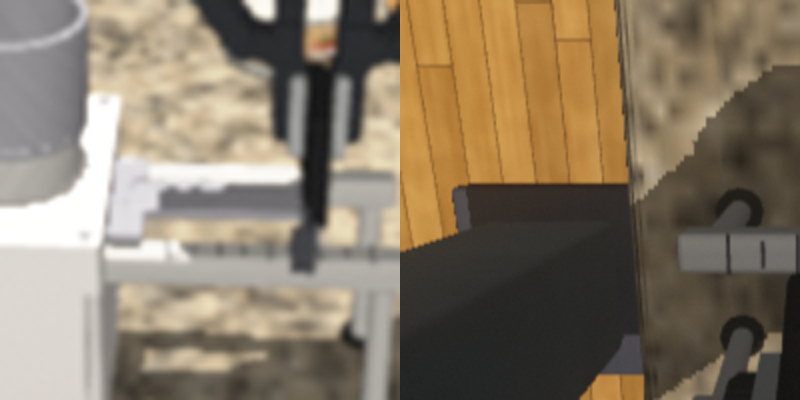

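The left crop shows the tab foot and pointer at about x=316, past the fin at x=303, so I overshot by about 5 mm. The right crop shows only the far guide bar end. I'll servo the tool back to x≈0.4513.

Run:
```python
from h import *
c=.4425
for i in range(4):
    e=read_state()["tool_pos"][0]-.4513
    if abs(e)<.0006: break
    c-=e; move_linear([c,.2268,.133],speed=.03); dwell(.3)
    print(c,read_state()["tool_pos"][0])
dwell(.5)
f=pin(["tab","pointer","mark"],"side")
g=pin(["tab","pointer","mark"],"wrist")
s=read_state();print(s["grip_width"],s["tool_pos"],s["contact_force"],s["clock"])
for n in("pointer","mark","tab"):
    for cam,fr in(("side",f),("wrist",g)):
        for r in silhouettes(n,cam)[:1]:
            v,u=np.where(r["pixels"]);print(cam,n,round(r["conf"],2),u.min(),u.max(),u.mean().round(1),v.min(),v.max())
a=cv2.resize(f["frame"][255:305,330:380],(400,400),interpolation=cv2.INTER_CUBIC)
b=cv2.resize(g["frame"],(400,250))
b=np.vstack([b,np.zeros((150,400,3),np.uint8)])
cv2.imwrite("pics/j.png",np.hstack([a,b]))
```

```text
0.4478580294856722 0.45140904135907806
side tab 0.87 [0.4512 0.2254 0.1205]
side pointer 0.72 [0.4506 0.2562 0.0967]
side mark 0.67 [0.4525 0.2589 0.0994]
wrist tab 0.57 [0.4521 0.2258 0.1233]
wrist tab 0.42 [0.4524 0.2623 0.0953]
wrist pointer 0.62 [0.453  0.2557 0.0963]
wrist mark 0.8 [0.4545 0.2652 0.099 ]
0.00897885658264701 [0.45141295 0.22715617 0.13318406] [ 6.70728186  0.74216006 -4.8690334 ] 24.3333
side pointer 0.85 306 358 336.2 235 279
wrist pointer 0.62 311 462 377.9 187 331
wrist mark 0.88 313 331 322.2 170 197
wrist tab 0.9 311 461 377.8 188 329
```

View pics/j.png

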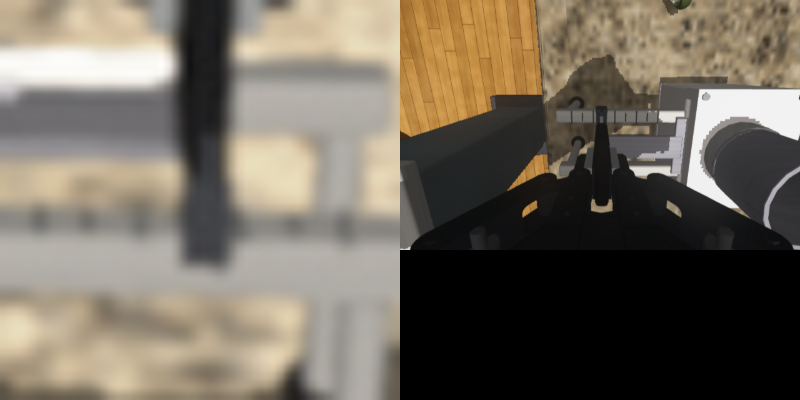

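The left crop shows the fin at x≈207 and the tab and pointer centred at about 204, within about 1 mm at 5 px/mm. The wrist view shows the clip at the tab's left end. One last zoom on that to confirm.

Run:
```python
from h import *
g=grab_frame("wrist")
cv2.imwrite("pics/k.png",cv2.resize(g["frame"][155:215,285:365],(800,600),interpolation=cv2.INTER_NEAREST))
# projected image direction of the canister's y axis at the clip
R=Ro.from_euler("xyz",g["rotation"])
for p in ([.4514,.262,.105],[.4514,.255,.093],[.4514,.2515,.144],[.4514,.2515,.093]):
    q=R.inv().apply(np.array(p)-g["origin"]); u=np.array([g["fx"]*q[0]/q[2]+g["cx"],g["fy"]*q[1]/q[2]+g["cy"]]); print(p,((u-[285,155])*10).round())
```

```text
[0.4514, 0.262, 0.105] [346. 266.]
[0.4514, 0.255, 0.093] [347. 346.]
[0.4514, 0.2515, 0.144] [346. 717.]
[0.4514, 0.2515, 0.093] [347. 407.]
```

View pics/k.png

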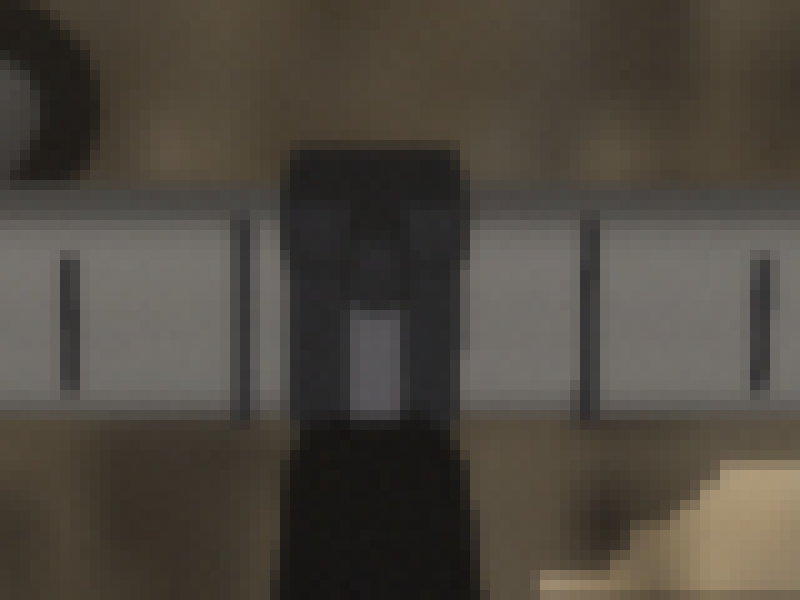

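The zoom shows the light pointer at x=375 meeting the clip's fin (also x≈375) in the middle of the clip (285–465), so it is level. The funnel is seated and the tab is held, so I'm handing in.

```bash
python3 -c "
from h import *
print(finish_job())"
```

```text
the job is handed in; nothing more can be done
None
```

The job is handed in at about 24 s: the funnel is seated upright in the neck and released, and the gate is pulled out and held with its pointer level with the clip, to within about 1 mm in the pictures; the gripper briefly met about 29 N of resistance while coming down to the tab (cause unknown, under the 40 N limit), and I never aimed near the jar or tin but did not re-check their positions at the end.

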